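# Change the bench over to its other feed, resting at centre off

### The job

The bench's changeover switch stands on the left feed; put it over to the right feed. Its ball handle is held by a spring in a hidden notch, so it has to be taken hold of and pulled up before it will swing: bring it to the off notch near the middle, feel it drop fully home there, let go and keep your hand off for two seconds, then take hold of it again across its swing, as the stop post on that side demands, pull it up, swing it fully over to the right and leave it dropped fully home. Leave the small things lying round the switch where they are.

Things in the scene. Friction and masses are not known exactly. Their poses are not given: they have to be found in the camera images.
- changeover_box: Grey changeover switch box fixed on the table, 110 x 250 x 92 mm (x, y, z). Origin at the centre of its underside, z up, +y to its left feed, -y to its right feed, front to -x. Through a slot along y in its top comes a lever that swings in the box's y-z plane, about a hinge along x at x 0, y 0, z 22 mm.
- left_cheeks (a point): Point on the box's top midway between two upright sheet cheeks (4 mm thick, inner faces 22 mm each side of the swing plane, box y +50 to +124 mm, tops 158 mm above the table). Between them there is room only for fingers in the swing plane, to the left and right of the ball.
- stop_post (a point): Centre of the top of a post at the right end (20 mm wide in x, box y -102 to -112 mm, top 160 mm above the table), close beyond the ball's right feed place: there fingers have room only across the swing plane, in front of and behind the ball. Near the middle of the box both ways are free.
- knob_centre (a point): Centre of the black ball handle, 28 mm in diameter, on a 13 mm steel stem; 150 mm from the hinge when down in a notch, up to 163 mm when pulled up along the lever. Its axes lean with the lever, z along it.
- lever (a joint): Lever angle in rad: 0 upright, positive to the box's left (+y), negative to its right; stops at +0.55 and -0.55, which are the left and right feed places. A light friction (about 1.5 N at the ball) lets it stay where it is left. Notches at both stops and one off notch between.
- knob (a joint): How far the ball is pulled up along the lever, m: 0 down in a notch, at most 0.013. A spring pulls it down (4.5 to 8.5 N). A cross pin inside the box locks the lever in notches 8 mm deep: pull up 9 mm or more to free it. Let go between notches, the pin rides on a hidden gate at 0.008 and snaps down by itself when the lever is pushed over a notch.
- slot_middle (a point): Middle of the slot (120 x 18 mm) in the box's top. The off notch is hidden below it and lies elsewhere each time, at a lever angle anywhere from -0.11 to +0.11 rad; it leaves the lever about 0.03 rad of play each way and then stops it dead.
- tape_roll: Loose roll of tan tape lying flat, 100 mm across, 25 mm high; origin at the centre of its underside. Bystander.
- spare_gauge: Loose pressure gauge on its back, 76 x 44 x 31 mm; origin under its middle. Bystander.
- tube_cutter: Small loose tube cutter with a teal body, 27 x 70 x 20 mm; origin under its middle. Bystander.
- hex_key: Loose hex key with a red T handle, 132 x 77 x 16 mm, lying flat; origin under its middle. Bystander.

How it is judged:
By the outcome, as a careful person would: the job done as asked, in the order asked, and still so for the second after the job is handed in, with the robot touching nothing.
It also fails if it takes over 64 s, if anything falls off the work surface, if the arm or the gripper's body presses on something with over 40 N, if the wrist force passes 120 N, or if a joint passes its speed limit or range.

### The arm

A 7-joint arm with a two-finger parallel gripper is mounted at the origin on a cart in front of the work surface, level with it; the furniture and walls round the work are solid. World frame = base frame: x ahead of the robot, y to its left, z up, the work surface at z = 0. Lengths are in m, angles in rad, forces in N, time in s.
With the tool pointing down it reaches from about 0.35 to 0.9 m from the base axis. Payload 8.1 kg.
Tool frame: the origin (TCP) lies on the mounting face of the last link; the fingertips stand 178 mm ahead of it and the grasp point (between the pads) lies 159 mm ahead of it; z points along the fingers, y is the line along which they close (so a half turn about z gives the same grasp; the last joint's range is limited). The gripper opens to 92 mm and grips with 3 to 60 N. Pads are 19 mm wide; open, the fingers measure 130 mm over their backs; the gripper's body (75 mm by 190 mm) begins 47 mm behind the grasp point.
Start: joints at [-1.334, 0.434, 0.025, 1.573, -0.012, 1.134, -0.075], TCP at [0.208, 0.589, 0.405] pointing down, gripper open.
Joint ranges: [-2.62, 2.62], [-0.44, 2.09], [-1.27, 1.32], [0.08, 2.57], [-1.32, 4.46], [0.12, 2], [-2.74, 2.74]. Speed limits (rad/s): [2.22, 2.22, 3.01, 3.01, 3.14, 3.14, 3.14].

### API

Orientations are given as [roll, pitch, yaw] about the fixed x, y, z axes, in that order (R = Rz(yaw) Ry(pitch) Rx(roll)).
In Python, from bench import sense, optics, robot, models gives the robot as it stands. The module is installed in compiled form; this text tells all that it offers.
- The arm moves only by the tool drive_tool, never from a script. Its argument "motion" is a list of rows, each a list of 4 numbers: the shift along the tool's x, y, z in cm, then the turn about the tool's z in units of 5 degrees (1.0 is 5 degrees). In form: [[tx, ty, tz, twist], ...]. A call has 1 to 20 rows; each row is the pose to reach, as a shift and turn from the pose commanded when the call began, along the tool's axes at that moment; what a row does not reach only later rows make up. A row lasts 1/10 s, in which the tool goes at most 50 mm and 8.59 degrees, less where a joint would pass 70% of its speed; a pose out of reach is approached as far as the arm can. A call with a gripper value outside its range is refused whole. "grip" is the opening, from -1 (shut) to 1 (fully open), set as the call begins (left out, the last holds). The fingers move at their own pace and stop on an object; "force" is the grip in N (left out, the last holds). Time passes only in rows, so rows that repeat a pose let the fingers close. It gives the time, the measured TCP pose, the force, the opening and the grip force at its end, in the units of the state.
- sense(): the state, without advancing time (a new reading comes with each control period).
- optics.read_camera(name): name is "scene" or "top" or "wrist"; returns a dict with "pixels" (480x640x3 uint8, red, green, blue), "camera_matrix" (3x3 intrinsics, pixels), "extrinsics" (4x4, takes a point from camera to world coordinates). Camera axes: x right, y up, looking along -z (the intrinsics and any distortion apply to the point x, -y, -z); pixel columns grow to the right and rows downward; lengths in m; the calibration is good to about 2 mm. A picture is of the moment at which its call begins. There is no depth.
- robot.hand_in(): hands the job in; it is judged then, once.
Trained networks look in a picture, given as the dict that the camera call returned (one of the last four; its "shot" number tells which), for a name from the list of things; names that differ only in an ending like _2 or _b are one class to them, and where a whole thing is asked for, a point or a joint stands for the part that bears it (a point fixed in the world has none). Each returns a list of dicts, best first, with "p" (0 to 1); they miss things now and then, are a little off and sometimes report something else, mostly with a low value. They report only what shows in the picture. A call takes as long as a camera call.
- models.boxes_of(picture, name): "position" ([x, y, z] in m, in world coordinates, good to about 4 mm: the middle of the surface that is visible of it).
- models.mark_of(picture, name): "position" ([x, y, z] in m, in world coordinates, good to about 4 mm: a listed point, or the origin of a listed thing).
The state is a dict: "time": time; "qpos": joint angles; "joint_vel": joint speeds; "tau": joint torques, N m; "tool_pos": TCP position; "tool_rot": TCP orientation; "ft_force": force on the tool from outside, world axes, zero at the start; "wrist_torque": the same for the moment, N m; "gripper_width": opening from 0.0 (shut) to 1.0 (fully open); "grip_force": force on a finger pad.
Only numpy, scipy, OpenCV 4.12 (cv2) and the standard library are available. Lean on these libraries where they do the work, as an engineer would, in place of code of your own. Each camera call takes 0.05 s, during which the arm holds its last target. There are 200 camera calls.

## Working session

There is one attempt and no reset: what is moved stays moved. The work goes in short steps, Python scripts to look and compute and a tool call to move; the robot and the scene stay as the last step left them, time stands still between calls to the robot, and variables do not carry over. Pictures are saved under pics/ and viewed, at most 10 in all, crops included, and the job is handed in when it is done.

Besides the shell and the picture viewer there is one more tool, called after "Request:" by a JSON object that holds its "method" and its "body". drive_tool: Moves the arm, as the interface text tells. Its arguments: {"type":"object","properties":{"motion":{"type":"array","items":{"type":"array","items":{"type":"number"}}},"grip":{"type":"number"},"force":{"type":"number"}},"required":["motion"]}

```bash
mkdir -p pics
python3 - <<'E'
from bench import sense, optics, robot, models
import cv2,numpy as np
s=sense();print(s)
for c in("scene","top"):
    p=optics.read_camera(c);cv2.imwrite(f"pics/{c}0.png",p["pixels"][:,:,::-1])
    for n in("changeover_box","left_cheeks","stop_post","knob_centre","slot_middle","tape_roll","spare_gauge","tube_cutter","hex_key"):
        print(c,n,[(np.round(d["position"],4),round(d["p"],2)) for d in models.mark_of(p,n)[:2]])
E
```

```text
{'time': 0.0, 'qpos': array([-1.33362012,  0.43523748,  0.02493789,  1.57409927, -0.01158084,
        1.13398477, -0.07510527]), 'joint_vel': array([-0.00176743,  0.00074704,  0.0010155 ,  0.00090623,  0.00035683,
        0.00054724, -0.00018952]), 'tau': array([ 1.52048106e-03, -6.67865038e+01,  9.85623635e-01, -3.14449346e+01,
       -6.04663719e-02,  4.29621502e-02,  1.73947656e-04]), 'tool_pos': array([0.2082372 , 0.58904594, 0.40393449]), 'tool_rot': array([-3.14001513e+00,  1.46699802e-04,  2.80178141e+00]), 'ft_force': array([-0.50405821,  0.00106509, -0.22886595]), 'wrist_torque': array([ 0.00148825, -0.00302241,  0.0418254 ]), 'grip_force': 0.0, 'gripper_width': 0.9998716606496135}
scene changeover_box [(array([ 0.5228, -0.2687, -0.0026]), 0.6)]
scene left_cheeks [(array([ 0.5539, -0.1865,  0.0939]), 0.71)]
scene stop_post [(array([ 0.4912, -0.3673,  0.1606]), 0.9)]
scene knob_centre [(array([ 0.5477, -0.1955,  0.1497]), 0.82)]
scene slot_middle [(array([ 0.5222, -0.267 ,  0.0947]), 0.68)]
scene tape_roll [(array([ 0.6836, -0.2609,  0.002 ]), 0.85)]
scene spare_gauge [(array
[... 197 characters left out ...]
 0.5185, -0.268 ,  0.0028]), 0.64), (array([ 0.4838, -0.3759,  0.1605]), 0.16)]
top left_cheeks [(array([ 0.5507, -0.1838,  0.0943]), 0.59), (array([ 0.4218, -0.5994, -0.0015]), 0.45)]
top stop_post [(array([ 0.4837, -0.3748,  0.1608]), 0.62)]
top knob_centre [(array([ 0.5453, -0.1952,  0.1497]), 0.87)]
top slot_middle [(array([ 0.5254, -0.2693,  0.0936]), 0.56)]
top tape_roll [(array([ 6.838e-01, -2.603e-01,  6.000e-04]), 0.66), (array([ 0.5525, -0.1805,  0.093 ]), 0.45)]
top spare_gauge [(array([ 0.6476, -0.4426, -0.0015]), 0.98)]
top tube_cutter [(array([ 0.5976, -0.5143,  0.0023]), 0.96)]
top hex_key [(array([ 0.4225, -0.5998, -0.0029]), 0.78), (array([ 0.4856, -0.3772,  0.1612]), 0.46)]
```

View pictures.

View pics/top0.png

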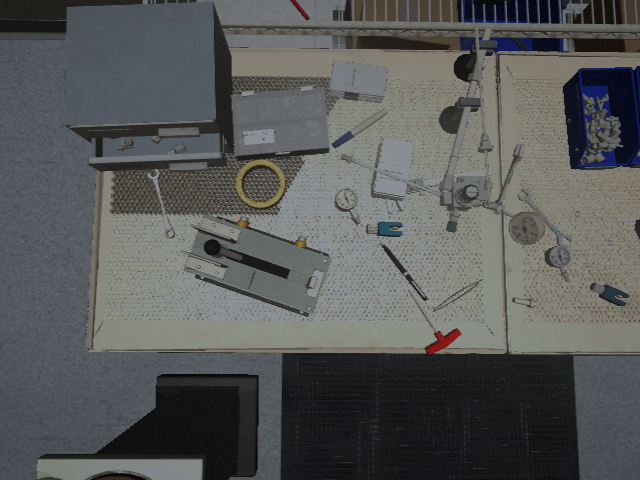

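View pics/scene0.png

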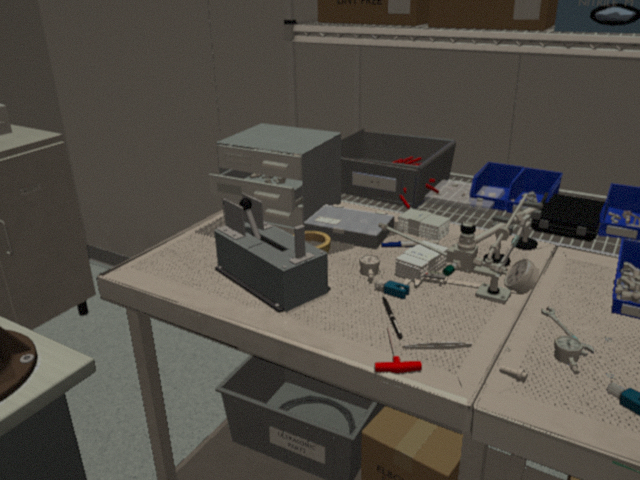

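The top view shows the box at about (258,265) with the ball at (212,247) between the cheeks. The post is at (315,285) and a drawer cabinet stands at upper left. The scene view agrees. The tool's y axis is already along the box's y axis, so I'm moving above the ball.

Request:
{"method": "drive_tool", "body": {"motion": [[-58,-62.5,0,0],[-58,-62.5,0,0],[-58,-62.5,0,0],[-58,-62.5,0,0],[-58,-62.5,0,0],[-58,-62.5,0,0],[-58,-62.5,0,0],[-58,-62.5,0,0],[-58,-62.5,0,0],[-58,-62.5,0,0],[-58,-62.5,0,0],[-58,-62.5,0,0],[-58,-62.5,0,0],[-58,-62.5,0,0],[-58,-62.5,0,0],[-58,-62.5,0,0],[-58,-62.5,0,0],[-58,-62.5,0,0],[-58,-62.5,0,0],[-58,-62.5,0,0]]}}

```text
time: 3.0
tool_pos: [0.5467, -0.1923, 0.4045]
tool_rot: [3.141, -0.001, 2.803]
ft_force: [-0.7, 0.0, -0.9]
gripper_width: 1.003
grip_force: 0.0
```

```bash
cat > h.py <<'E'
from bench import sense, optics, robot, models
import cv2,numpy as np
from scipy.spatial.transform import Rotation as Ro
np.set_printoptions(precision=4,suppress=True)
def look(cams,names,tag=None):
    for c in cams:
        p=optics.read_camera(c)
        if tag: cv2.imwrite(f"pics/{c}{tag}.png",p["pixels"][:,:,::-1])
        for n in names: print(c,n,[(np.round(d["position"],4),round(d["p"],2)) for d in models.mark_of(p,n)[:1]])
E
python3 - <<'E'
from h import *
print(sense()["qpos"])
look(["wrist"],["knob_centre","stop_post","slot_middle","left_cheeks","changeover_box"],1)
look(["top"],["knob_centre","stop_post"])
E
```

```text
[-0.1207  0.3814  0.5078  1.7179 -0.2057  1.0963  1.6831]
wrist knob_centre [(array([ 0.5439, -0.1936,  0.1489]), 0.84)]
wrist stop_post [(array([ 0.4895, -0.3664,  0.1599]), 0.93)]
wrist slot_middle [(array([ 0.5258, -0.2661,  0.0929]), 0.64)]
wrist left_cheeks [(array([ 0.553 , -0.1867,  0.0909]), 0.86)]
wrist changeover_box [(array([ 0.5248, -0.268 ,  0.0022]), 0.69)]
top knob_centre []
top stop_post [(array([ 0.4875, -0.3745,  0.1599]), 0.83)]
```

View pics/wrist1.png

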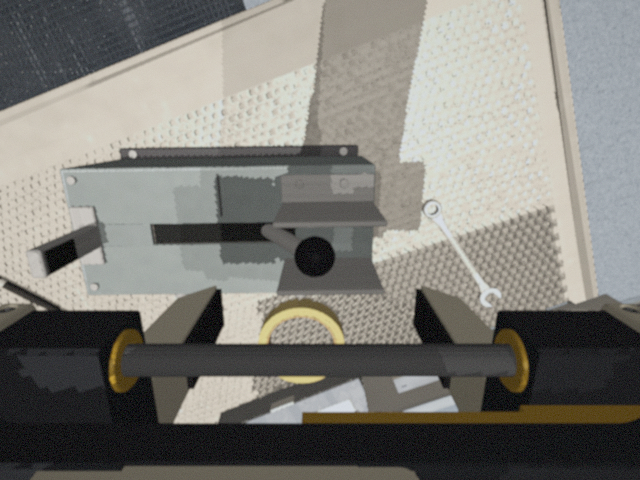

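The wrist view shows the ball at about (315,257) between the cheeks. The slot is horizontal in the image, from (152,232) rightward, and the post top is near (38,262). The yaw is aligned.

Run:
```python
from h import *
p=optics.read_camera("wrist");K=p["camera_matrix"];E=p["extrinsics"];print(K,E,[k for k in p])
def ray(u,v,z):
    d=np.linalg.inv(K)@[u,v,1];d=E[:3,:3]@[d[0],-d[1],-d[2]];o=E[:3,3];return o+d*(z-o[2])/d[2]
for n,u,v,z in[("ball",315,257,.15),("slotL",153,233,.092),("slotR",262,233,.092),("boxedge",62,167,.092),("boxedge2",374,162,.092),("c1",89,293,.092),("post",38,262,.16)]: print(n,ray(u,v,z))
g=cv2.cvtColor(p["pixels"],cv2.COLOR_RGB2GRAY)[225:292,285:345]
m=(g<25).astype(np.uint8);n,l,st,c=cv2.connectedComponentsWithStats(m);i=1+st[1:,4].argmax();print(st[i],c[i]+[285,225])
```

```text
[[365.743    0.     318.2933]
 [  0.     365.743  242.1409]
 [  0.       0.       1.    ]] [[ 0.3326 -0.8982 -0.2874  0.4684]
 [ 0.9431  0.317   0.1006 -0.1657]
 [ 0.0007 -0.3045  0.9525  0.3859]
 [ 0.      0.      0.      1.    ]] ['pixels', 'camera_matrix', 'extrinsics', 'shot']
ball [ 0.5489 -0.1963  0.15  ]
slotL [ 0.5035 -0.3245  0.092 ]
slotR [ 0.5338 -0.2385  0.092 ]
boxedge [ 0.4308 -0.3672  0.092 ]
boxedge2 [ 0.5092 -0.1333  0.092 ]
c1 [ 0.5342 -0.4032  0.092 ]
post [ 0.488  -0.3684  0.16  ]
[ 12  11  38  39 916] [315.369  254.9694]
```

Request:
{"method": "drive_tool", "body": {"motion": [[-0.2,-0.2,2,0],[-0.2,-0.2,5,0],[-0.2,-0.2,7,0],[-0.2,-0.2,8.3,0],[-0.2,-0.2,8.3,0],[-0.2,-0.2,8.3,0]]}}

```text
time: 4.1
tool_pos: [0.5483, -0.1961, 0.3223]
tool_rot: [-3.142, 0.001, 2.802]
ft_force: [-0.1, 0.5, 1.5]
gripper_width: 1.0
grip_force: 0.0
```

Request:
{"method": "drive_tool", "body": {"motion": [[0,0,0,0],[0,0,0,0],[0,0,0,0],[0,0,0,0],[0,0,0,0],[0,0,0,0],[0,0,0,0],[0,0,0,0]], "grip": -1, "force": 40}}

```text
time: 4.9
tool_pos: [0.548, -0.1959, 0.3217]
tool_rot: [3.142, -0.0, 2.802]
ft_force: [0.1, -0.2, -0.8]
gripper_width: 0.356
grip_force: 0.0
```

Request:
{"method": "drive_tool", "body": {"motion": [[0,0,0,0],[0,0,0,0],[0,0,0,0],[0,0,0,0]]}}

```text
time: 5.3
tool_pos: [0.5481, -0.1957, 0.3217]
tool_rot: [3.141, 0.0, 2.802]
ft_force: [0.7, 0.7, 1.1]
gripper_width: 0.286
grip_force: 40.0
```

Request:
{"method": "drive_tool", "body": {"motion": [[0,0.2,-0.33,0],[0,0.4,-0.66,0],[0,0.6,-1.0,0],[0,0.6,-1.0,0],[0,0.6,-1.0,0]]}}

```text
time: 5.8
tool_pos: [0.5498, -0.1904, 0.3315]
tool_rot: [-3.141, -0.0, 2.802]
ft_force: [1.2, -3.4, -7.7]
gripper_width: 0.282
grip_force: 40.0
```

Run:
```python
from h import *
look(["wrist"],["knob_centre"],2);look(["scene"],["knob_centre"])
s=sense();print(s["gripper_width"],s["grip_force"],s["ft_force"])
```

```text
wrist knob_centre [(array([ 0.5484, -0.1896,  0.1593]), 0.74)]
scene knob_centre [(array([ 0.5515, -0.1889,  0.1606]), 0.79)]
0.284530450038177 39.99787151813507 [-0.4728 -2.6764 -9.4589]
```

Request:
{"method": "drive_tool", "body": {"motion": [[0,-0.35,-0.2,0],[0,-0.7,-0.4,0],[0,-1.42,-0.77,0],[0,-2.15,-1.11,0],[0,-2.9,-1.4,0],[0,-3.67,-1.66,0],[0,-4.44,-1.88,0],[0,-5.23,-2.06,0],[0,-5.23,-2.06,0],[0,-5.23,-2.06,0]]}}

```text
time: 7.0
tool_pos: [0.5325, -0.2405, 0.3528]
tool_rot: [-3.141, 0.001, 2.801]
ft_force: [1.3, -1.5, -3.8]
gripper_width: 0.282
grip_force: 40.0
```

Run:
```python
from h import *
look(["wrist"],["knob_centre"],3);look(["scene"],["knob_centre"])
s=sense();print(s["gripper_width"],s["grip_force"],s["ft_force"])
```

```text
wrist knob_centre [(array([ 0.5282, -0.2406,  0.1757]), 0.71)]
scene knob_centre [(array([ 0.5334, -0.239 ,  0.1771]), 0.63)]
0.2821695678493428 39.99903380870819 [ 1.3391 -1.1325 -3.7449]
```

View pics/wrist3.png

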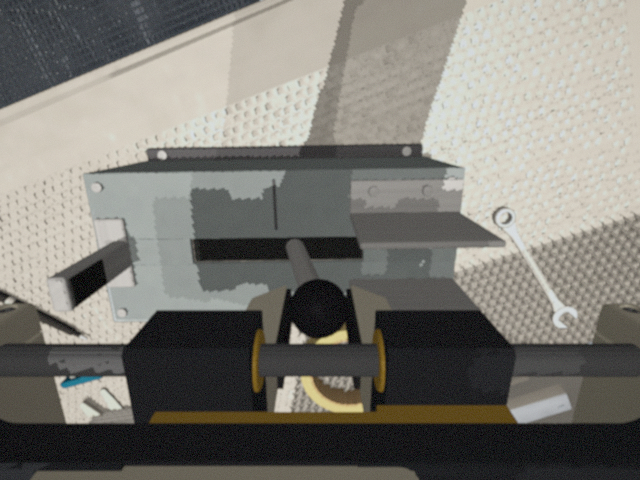

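The ball is out of the cheeks at about (318,307). It is held, and the pull force has dropped, so the pin is riding near the gate. Next I open to a loose straddle, lower a little and push gently toward the off notch.

Request:
{"method": "drive_tool", "body": {"motion": [[0,0,0,0],[0,0,0,0],[0,0,0.5,0],[0,0,0.8,0],[0,0,0.8,0]], "grip": -0.13}}

```text
time: 7.7
tool_pos: [0.5324, -0.2393, 0.3437]
tool_rot: [3.142, -0.001, 2.802]
ft_force: [-0.6, 0.2, 0.3]
gripper_width: 0.434
grip_force: 0.0
```

Request:
{"method": "drive_tool", "body": {"motion": [[0,-0.5,0,0],[0,-0.8,0,0],[0,-1.1,0,0],[0,-1.4,0,0],[0,-1.6,0,0],[0,-1.6,0,0],[0,-1.6,0,0]]}}

```text
time: 8.4
tool_pos: [0.5269, -0.2551, 0.3442]
tool_rot: [-3.141, -0.0, 2.801]
ft_force: [0.7, 0.3, 0.3]
gripper_width: 0.433
grip_force: 0.0
```

Run:
```python
from h import *
look(["wrist","scene"],["knob_centre"])
s=sense();print(s["gripper_width"],s["grip_force"],s["ft_force"],s["tool_pos"])
```

```text
wrist knob_centre [(array([ 0.5248, -0.2493,  0.1745]), 0.59)]
scene knob_centre [(array([ 0.5295, -0.2489,  0.1747]), 0.87)]
0.43375842306978624 0.0 [ 0.2746 -0.446   0.5677] [ 0.5272 -0.2546  0.3443]
```

Request:
{"method": "drive_tool", "body": {"motion": [[0,-0.2,0,0],[0,-0.4,0,0],[0,-0.5,0,0],[0,-0.5,0,0]]}}

```text
time: 9.0
tool_pos: [0.5254, -0.2596, 0.3444]
tool_rot: [-3.142, 0.0, 2.801]
ft_force: [-0.3, 0.1, 0.7]
gripper_width: 0.438
grip_force: 0.0
```

Run:
```python
from h import *
look(["wrist","scene"],["knob_centre"],4)
s=sense();print(s["gripper_width"],s["grip_force"],s["ft_force"],s["tool_pos"])
```

```text
wrist knob_centre [(array([ 0.5275, -0.2538,  0.1706]), 0.94)]
scene knob_centre [(array([ 0.5263, -0.2506,  0.171 ]), 0.67)]
0.43949679135166964 0.0 [-0.1832 -0.4912  0.1438] [ 0.5256 -0.2593  0.3443]
```

Request:
{"method": "drive_tool", "body": {"motion": [[0,-0.15,0,0],[0,-0.3,0,0],[0,-0.4,0,0],[0,-0.4,0,0]]}}

```text
time: 9.6
tool_pos: [0.5243, -0.2631, 0.3444]
tool_rot: [3.141, 0.0, 2.802]
ft_force: [0.4, 0.8, 0.6]
gripper_width: 0.44
grip_force: 0.6
```

Run:
```python
from h import *
look(["wrist","scene"],["knob_centre"],5)
s=sense();print(s["gripper_width"],s["grip_force"],s["ft_force"],s["tool_pos"])
```

```text
wrist knob_centre [(array([ 0.5258, -0.255 ,  0.1686]), 0.69)]
scene knob_centre [(array([ 0.5265, -0.2569,  0.1679]), 0.84)]
0.4329279886884527 0.5335802771151066 [0.5422 1.2348 0.8156] [ 0.5243 -0.2631  0.3443]
```

Request:
{"method": "drive_tool", "body": {"motion": [[0,-0.15,0,0],[0,-0.3,0,0],[0,-0.3,0,0]]}}

```text
time: 10.1
tool_pos: [0.5231, -0.2662, 0.3444]
tool_rot: [-3.141, 0.0, 2.801]
ft_force: [-0.2, 0.7, 0.6]
gripper_width: 0.433
grip_force: 0.5
```

Run:
```python
from h import *
look(["wrist","scene"],["knob_centre"],6)
s=sense();print(s["gripper_width"],s["grip_force"],s["ft_force"],s["tool_pos"])
```

```text
wrist knob_centre [(array([ 0.5232, -0.2592,  0.172 ]), 0.71)]
scene knob_centre [(array([ 0.5252, -0.262 ,  0.1734]), 0.69)]
0.43668479160435913 0.15866844914853573 [0.0907 1.1922 0.8483] [ 0.5231 -0.2661  0.3442]
```

Request:
{"method": "drive_tool", "body": {"motion": [[0,-0.15,0,0],[0,-0.3,0,0],[0,-0.4,0,0],[0,-0.4,0,0]]}}

```text
time: 10.7
tool_pos: [0.5219, -0.2698, 0.3444]
tool_rot: [3.141, 0.0, 2.802]
ft_force: [-0.1, 1.9, 1.0]
gripper_width: 0.436
grip_force: 0.7
```

Run:
```python
from h import *
look(["wrist","scene"],["knob_centre"],7)
s=sense();print(s["gripper_width"],s["grip_force"],s["ft_force"],s["tool_pos"])
```

```text
wrist knob_centre [(array([ 0.521 , -0.2598,  0.1697]), 0.62)]
scene knob_centre [(array([ 0.5247, -0.2652,  0.1694]), 0.73)]
0.43511169848300474 0.7196460105478764 [0.7541 1.272  1.1723] [ 0.5219 -0.2697  0.3443]
```

Request:
{"method": "drive_tool", "body": {"motion": [[0,-0.15,0,0],[0,-0.3,0,0],[0,-0.4,0,0],[0,-0.4,0,0]]}}

```text
time: 11.3
tool_pos: [0.5215, -0.2715, 0.3443]
tool_rot: [3.138, -0.0, 2.804]
ft_force: [1.6, 9.8, 3.9]
gripper_width: 0.434
grip_force: 4.7
```

Run:
```python
from h import *
look(["wrist","scene"],["knob_centre"],8)
s=sense();print(s["gripper_width"],s["grip_force"],s["ft_force"],s["tool_pos"])
a=cv2.imread("pics/scene0.png");b=[cv2.imread(f"pics/scene{i}.png")[190:270,200:300] for i in (4,6,8)]
cv2.imwrite("pics/cmp.png",cv2.resize(np.hstack(b),None,fx=2.6,fy=2.6,interpolation=cv2.INTER_CUBIC))
```

```text
wrist knob_centre [(array([ 0.5213, -0.263 ,  0.1709]), 0.91)]
scene knob_centre [(array([ 0.684 , -0.2603,  0.0031]), 0.69)]
0.4384073072221924 4.664750844240189 [2.2594 8.6852 3.8147] [ 0.5215 -0.2715  0.3443]
```

View pics/cmp.png

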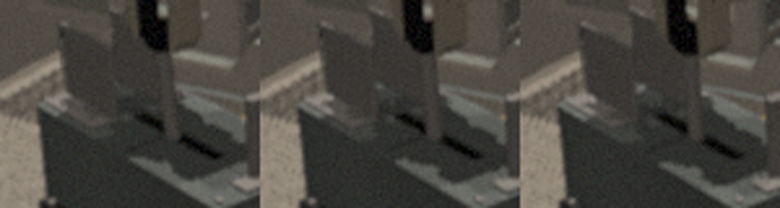

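In all three frames the stem stands in the slot, and the force on the last push rose to 10 N with the tool stalled. That is the notch's right edge. I'm easing off, opening and rising, then checking with a clear view.

Request:
{"method": "drive_tool", "body": {"motion": [[0,0.4,0,0],[0,0.8,0,0],[0,0.8,0,0]]}}

```text
time: 11.8
tool_pos: [0.5232, -0.2658, 0.3442]
tool_rot: [-3.141, -0.0, 2.802]
ft_force: [0.7, -0.1, -0.6]
gripper_width: 0.435
grip_force: 0.0
```

Request:
{"method": "drive_tool", "body": {"motion": [[0,0,0,0],[0,0,0,0],[0,0,0,0],[0,0,0,0],[0,0,-2,0],[0,0,-5,0],[0,0,-7,0],[0,0,-7,0],[0,0,-7,0]], "grip": 1}}

```text
time: 12.7
tool_pos: [0.5232, -0.2659, 0.4143]
tool_rot: [3.141, 0.001, 2.802]
ft_force: [0.3, 0.7, -0.8]
gripper_width: 0.999
grip_force: 0.0
```

Run:
```python
from h import *
look(["wrist","scene","top"],["knob_centre"],9)
s=sense();print(s["qpos"],s["ft_force"],s["tool_pos"],s["time"])
p=optics.read_camera("wrist");np.savez("w9.npz",**{k:np.array(v) for k,v in p.items()})
a=cv2.imread("pics/wrist9.png");b=cv2.imread("pics/scene9.png")[190:270,200:307]
cv2.imwrite("pics/cmp9.png",np.vstack([cv2.resize(a[120:420],(640,300)),cv2.resize(b,(400,299))[:, :].copy() if 0 else cv2.copyMakeBorder(cv2.resize(b,(400,299),interpolation=cv2.INTER_CUBIC),0,0,0,240,0)]))
```

```text
wrist knob_centre [(array([ 0.5229, -0.2626,  0.1682]), 0.59)]
scene knob_centre [(array([ 0.5253, -0.2637,  0.1697]), 0.91)]
top knob_centre []
[ 0.0059  0.3877  0.5219  1.6879 -0.2103  1.1235  1.8183] [-0.4119  0.2305  0.0676] [ 0.5231 -0.2659  0.4135] 13.0
```

View pics/cmp9.png

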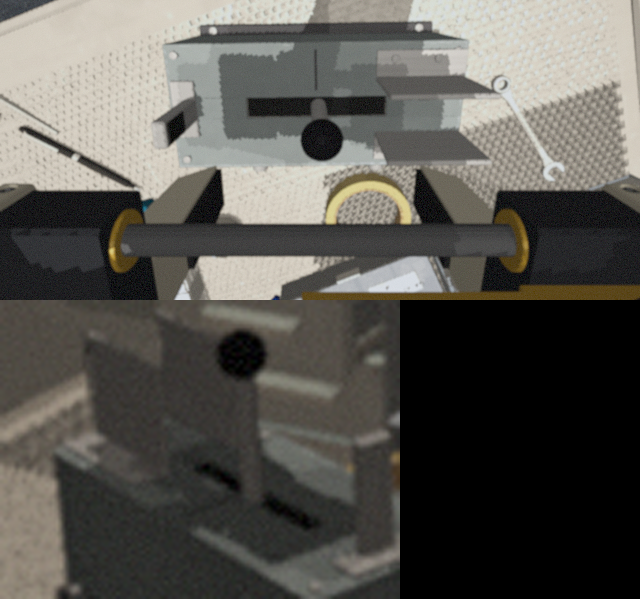

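The lever is nearly upright with the ball at wrist pixel (321,259), clear of the fingers. I'm twisting for the across grasp during the hands-off wait.

Request:
{"method": "drive_tool", "body": {"motion": [[0,0,0,1.7],[0,0,0,3.4],[0,0,0,5],[0,0,0,6.7],[0,0,0,8.4],[0,0,0,10],[0,0,0,11.7],[0,0,0,13.4],[0,0,0,15],[0,0,0,16.7],[0,0,0,18],[0,0,0,18],[0,0,0,18],[0,0,0,18],[0,0,0,18]]}}

```text
time: 14.55
tool_pos: [0.5232, -0.2661, 0.4144]
tool_rot: [3.142, -0.0, 1.232]
ft_force: [-0.9, 0.8, 0.8]
gripper_width: 1.0
grip_force: 0.0
```

```bash
cat >> h.py <<'E'
def rayof(p,u,v):
    K,E=p["camera_matrix"],p["extrinsics"];d=np.linalg.inv(K)@[u,v,1];d=E[:3,:3]@[d[0],-d[1],-d[2]];return E[:3,3],d/np.linalg.norm(d)
def proj(p,X):
    E=p["extrinsics"];c=E[:3,:3].T@(np.array(X)-E[:3,3]);q=p["camera_matrix"]@[c[0],-c[1],-c[2]];return q[:2]/q[2]
def blob(p,X,r,th=25):
    u,v=proj(p,X).astype(int);g=cv2.cvtColor(p["pixels"],cv2.COLOR_RGB2GRAY)[v-r:v+r,u-r:u+r]
    n,l,st,c=cv2.connectedComponentsWithStats((g<th).astype(np.uint8));i=1+st[1:,4].argmax();print("blob",st[i],c[i]+[u-r,v-r]);return c[i]+[u-r,v-r]
def tri(ps,X,rs):
    A=np.zeros((3,3));b=np.zeros(3)
    for p,r in zip(ps,rs):
        o,d=rayof(p,*blob(p,X,r));M=np.eye(3)-np.outer(d,d);A+=M;b+=M@o
    return np.linalg.solve(A,b)
E
python3 - <<'E'
from h import *
a=dict(np.load("w9.npz"));b=optics.read_camera("scene");c=optics.read_camera("wrist")
cv2.imwrite("pics/wrist10.png",c["pixels"][:,:,::-1])
X=[.523,-.2635,.170]
print(tri([a,b],X,[32,12]));print(proj(c,X))
for Z in (.172,.180):
    print(Z,proj(b,[.5245,-.2635,Z]),proj(a,[.5245,-.2635,Z]))
s=sense();print(s["qpos"],s["tool_pos"],s["tool_rot"],s["time"])
print(models.mark_of(c,"knob_centre")[:1])
E
```

```text
blob [ 13  16  40  40 944] [321.5212 260.304 ]
blob [  7   6  13  12 114] [264.0702 204.386 ]
[ 0.524  -0.2643  0.1724]
[316.8418 254.2031]
0.172 [263.8358 204.4404] [322.7746 260.7774]
0.18 [263.5997 200.7562] [322.9292 265.2523]
[-0.2428  0.4724  0.921   1.7057 -0.4051  1.1674  0.4492] [ 0.5232 -0.266   0.4144] [ 3.1415 -0.0003  1.2317] 14.65
[{'position': [0.5223, -0.2641, 0.1729], 'p': 0.98}]
```

The triangulated ball height of 0.1724 m means it is fully home (about 0.180 if riding the gate). The hands-off time has nearly passed; I'll wait a bit more, then descend for the across grasp.

Request:
{"method": "drive_tool", "body": {"motion": [[0,0,0,0],[0,0,0,0],[0,0,0,0],[0,0,0,0],[0.2,0,0,0],[0.2,0,3,0],[0.2,0,6,0],[0.2,0,8.3,0],[0.2,0,8.3,0],[0.2,0,8.3,0]]}}

```text
time: 15.7
tool_pos: [0.524, -0.2642, 0.3318]
tool_rot: [-3.141, 0.0, 1.231]
ft_force: [0.2, -0.1, 0.7]
gripper_width: 0.998
grip_force: 0.0
```

Request:
{"method": "drive_tool", "body": {"motion": [[0,0,0,0],[0,0,0,0],[0,0,0,0],[0,0,0,0],[0,0,0,0],[0,0,0,0],[0,0,0,0],[0,0,0,0],[0,0,0,0],[0,0,0,0],[0,0,0,0],[0,0,0,0]], "grip": -1, "force": 55}}

```text
time: 16.9
tool_pos: [0.524, -0.2641, 0.3313]
tool_rot: [3.141, 0.0, 1.231]
ft_force: [0.5, -0.5, -1.6]
gripper_width: 0.28
grip_force: 55.0
```

Request:
{"method": "drive_tool", "body": {"motion": [[0,0,-0.4,0],[0,0,-0.8,0],[0,0,-1.2,0],[0,0,-1.2,0],[0,0,-1.2,0]]}}

```text
time: 17.4
tool_pos: [0.5239, -0.2638, 0.3432]
tool_rot: [-3.141, -0.0, 1.231]
ft_force: [2.9, -0.3, -8.7]
gripper_width: 0.277
grip_force: 55.0
```

Run:
```python
from h import *
look(["wrist","scene"],["knob_centre"],11)
s=sense();print(s["qpos"],s["ft_force"],s["tool_pos"],s["time"])
bc=np.array([.5233,-.2679]);u=np.array([.332,.943]);y0=(s["tool_pos"][:2]-bc)@u;R=.1615;a0=np.arcsin(y0/R);print(y0,a0)
for a in np.arange(0,-.5501,-.05): print(round(a,2),"tx %.2f tz %.2f"%((R*np.sin(a)-y0)*100,-(R*np.cos(a)-R*np.cos(a0))*100))
```

```text
wrist knob_centre [(array([ 0.5229, -0.2631,  0.1836]), 0.89)]
scene knob_centre [(array([ 0.5246, -0.2666,  0.1824]), 0.54)]
[-0.2053  0.5428  0.8666  1.794  -0.4775  1.0294  0.5052] [ 2.7003 -0.1891 -9.3003] [ 0.5239 -0.2639  0.3431] 17.6
0.004030836408778863 0.024961331393900537
0.0 tx -0.40 tz -0.01
-0.05 tx -1.21 tz 0.02
-0.1 tx -2.02 tz 0.08
-0.15 tx -2.82 tz 0.18
-0.2 tx -3.61 tz 0.32
-0.25 tx -4.40 tz 0.50
-0.3 tx -5.18 tz 0.72
-0.35 tx -5.94 tz 0.97
-0.4 tx -6.69 tz 1.27
-0.45 tx -7.43 tz 1.60
-0.5 tx -8.15 tz 1.97
-0.55 tx -8.84 tz 2.38
```

Request:
{"method": "drive_tool", "body": {"motion": [[-0.4,0,0,0],[-1.2,0,0.02,0],[-2.0,0,0.08,0],[-2.8,0,0.18,0],[-3.6,0,0.32,0],[-4.4,0,0.5,0],[-5.2,0,0.72,0],[-5.9,0,0.97,0],[-6.7,0,1.27,0],[-7.4,0,1.6,0],[-8.1,0,1.97,0],[-8.5,0,2.2,0],[-8.5,0,2.2,0],[-8.5,0,2.2,0]]}}

```text
time: 19.0
tool_pos: [0.4958, -0.3449, 0.3215]
tool_rot: [3.14, -0.0, 1.231]
ft_force: [5.6, 1.9, -7.2]
gripper_width: 0.28
grip_force: 55.0
```

Run:
```python
from h import *
look(["wrist","scene"],["knob_centre"],12)
s=sense();print(s["qpos"],s["ft_force"],s["tool_pos"],s["time"])
```

```text
wrist knob_centre [(array([ 0.498 , -0.3394,  0.1596]), 0.72)]
scene knob_centre [(array([ 0.5528, -0.1859,  0.0923]), 0.59)]
[-0.0257  0.5898  0.8313  1.7726 -0.5086  1.0067  0.6627] [ 5.6045  2.6976 -7.8852] [ 0.4959 -0.3447  0.3216] 19.2
```

View pics/wrist12.png

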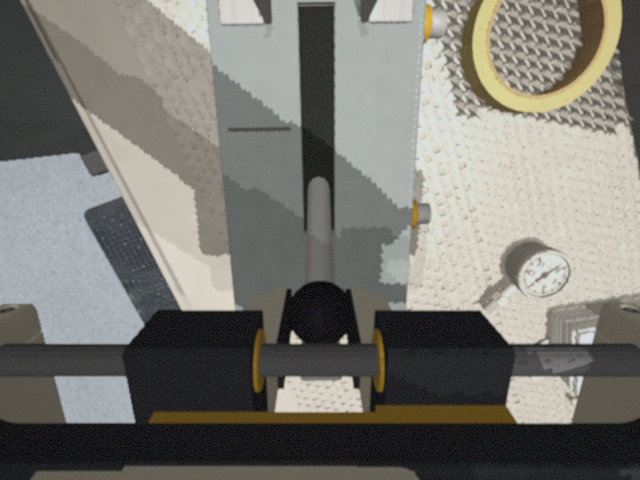

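The ball is held at wrist pixel (320,310), short of the stop. I'm pushing on gently to the stop.

Request:
{"method": "drive_tool", "body": {"motion": [[-0.15,0,0.08,0],[-0.3,0,0.17,0],[-0.45,0,0.25,0],[-0.45,0,0.25,0]]}}

```text
time: 19.6
tool_pos: [0.4945, -0.3488, 0.3191]
tool_rot: [3.14, -0.001, 1.232]
ft_force: [5.8, 1.8, -6.9]
gripper_width: 0.28
grip_force: 55.0
```

Request:
{"method": "drive_tool", "body": {"motion": [[-0.15,0,0.08,0],[-0.3,0,0.17,0],[-0.3,0,0.17,0]]}}

```text
time: 19.9
tool_pos: [0.4937, -0.3514, 0.3174]
tool_rot: [3.14, -0.001, 1.232]
ft_force: [6.0, 4.2, -6.7]
gripper_width: 0.282
grip_force: 55.0
```

Request:
{"method": "drive_tool", "body": {"motion": [[0,0,0,0],[0,0,0,0],[0,0,0,0]], "grip": -0.2}}

```text
time: 20.2
tool_pos: [0.4923, -0.3525, 0.3177]
tool_rot: [3.141, 0.001, 1.229]
ft_force: [-0.5, -0.3, 0.4]
gripper_width: 0.393
grip_force: 0.0
```

Run:
```python
from h import *
b=optics.read_camera("scene");a=optics.read_camera("wrist")
cv2.imwrite("pics/wrist13.png",a["pixels"][:,:,::-1])
for p in(a,b): print(models.mark_of(p,"knob_centre")[:1])
X=np.array([.5233,-.2679,0])+np.array([.332,.943,0])*-.0784+[0,0,.150];print(X)
s=sense();print(s["ft_force"],s["tool_pos"],s["time"])
try: print(tri([a,b],X,[45,12]))
except Exception as e: print(e)
```

```text
[{'position': [0.495, -0.338, 0.1508], 'p': 0.89}]
[{'position': [0.4969, -0.3409, 0.1509], 'p': 0.74}]
[ 0.4973 -0.3418  0.15  ]
[ 0.2071 -0.2165  0.3247] [ 0.4928 -0.3516  0.3173] 20.4
blob [  17   14   61   76 2526] [322.3674 296.4576]
blob [11  6  8 12 66] [290.8333 225.0152]
[ 0.4986 -0.3436  0.1532]
```

Request:
{"method": "drive_tool", "body": {"motion": [[0.6,0,0,0],[0.6,0,0,0],[0.6,0,0,0],[0.6,0,0,0],[0.6,0,0,0],[0.6,0,-3,0],[0.6,0,-7,0],[0.6,0,-10,0],[0.6,0,-10,0],[0.6,0,-10,0]], "grip": 1}}

```text
time: 21.4
tool_pos: [0.495, -0.3457, 0.4175]
tool_rot: [3.14, -0.0, 1.231]
ft_force: [0.1, 0.1, -0.3]
gripper_width: 1.0
grip_force: 0.0
```

Run:
```python
from h import *
b=optics.read_camera("scene");a=optics.read_camera("wrist");t=optics.read_camera("top")
X=np.array([.4973,-.3418,.15])
for p in(a,b): print(models.mark_of(p,"knob_centre")[:1])
print(tri([a,b],X,[35,12]))
for al,k in((-.55,0),(-.55,.008),(-.52,.008),(-.5,.008)):
    r=.15+k;Y=np.array([.5240,-.2679,.022])+np.array([.332*np.sin(al)*r,.943*np.sin(al)*r,r*np.cos(al)]);print(al,k,Y,proj(a,Y),proj(b,Y))
for n in("tape_roll","spare_gauge","tube_cutter","hex_key"): print(n,models.mark_of(b,n)[:1])
cv2.imwrite("pics/fin.png",np.hstack([cv2.resize(a["pixels"],(400,300)),cv2.resize(b["pixels"][180:300,200:360],(400,300))])[:,:,::-1])
```

```text
[{'position': [0.4943, -0.3418, 0.1498], 'p': 0.83}]
[{'position': [0.4973, -0.3416, 0.1524], 'p': 0.8}]
blob [ 17  16  38  38 819] [320.8449 240.3162]
blob [  6   5  13  14 118] [288.839  225.3729]
[ 0.4984 -0.3406  0.1523]
-0.55 0 [ 0.498  -0.3418  0.1499] [320.9641 241.1462] [289.2867 226.7386]
-0.55 0.008 [ 0.4966 -0.3458  0.1567] [321.011  249.8265] [290.444  224.1706]
-0.52 0.008 [ 0.4979 -0.3419  0.1591] [321.0386 245.3488] [289.1208 222.391 ]
-0.5 0.008 [ 0.4989 -0.3393  0.1607] [321.057 242.207] [288.2304 221.2343]
tape_roll [{'position': [0.683, -0.2621, 0.0011], 'p': 0.56}]
spare_gauge [{'position': [0.6448, -0.4447, -0.0011], 'p': 0.55}]
tube_cutter [{'position': [0.5989, -0.5137, -0.0034], 'p': 0.68}]
hex_key [{'position': [0.4216, -0.602, 0.0005], 'p': 0.84}]
```

View pics/fin.png

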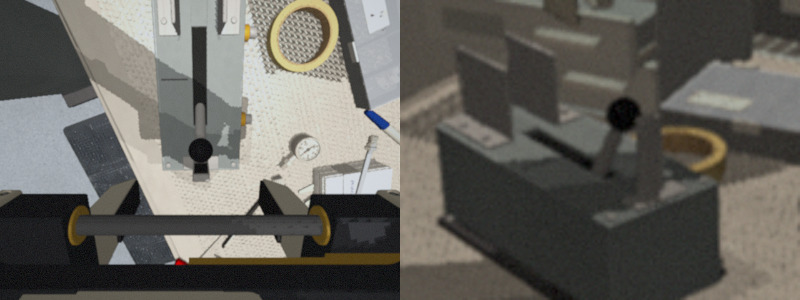

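The ball rests by the post, at left-panel pixel (201,150) and right-panel pixel (623,114). Its position fits the right feed with the ball fully down, to about 1 px, and the bystanders have not moved. Handing in.

```bash
python3 -c "
from bench import robot
print(robot.hand_in())"
```

```text
the job is handed in; nothing more can be done
None
```

The switch is on the right feed with the ball fully home. On the way it dropped home in the off notch and was left alone for over two seconds. The loose things around it were not moved, and I handed the job in at about 22 s of the 64 s allowed; no verdict came back.

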